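# Line up the mould cores by size on the storage board

## Robot

A 7-joint arm with a two-finger parallel gripper is mounted at the origin on the work surface. World frame = base frame: x ahead of the robot, y to its left, z up, the work surface at z = 0. Lengths are in m, angles in rad, forces in N, time in s.
With the tool pointing down it reaches from about 0.375 to 0.925 m from the base axis. Payload 3.1 kg.
Tool frame: the origin (TCP) lies between the finger pads; the fingertips stand 19 mm ahead of it and the grasp point (between the pads) is the TCP; z points along the fingers, y is the direction in which the jaws open and shut (so a half turn about z gives the same grasp; the last joint's range is limited). The gripper opens to 85 mm and grips with 20 to 120 N. Pads are 22 mm wide; open, the fingers measure 114 mm over their backs; the gripper's body (76 mm by 85 mm) begins 54 mm behind the grasp point. The pads swing forward as they close: fully open they stand 13 mm farther back than shut.
Start: joints at [1.109, 0.383, 0.044, 1.598, -0.018, 1.161, -0.05], TCP at [0.231, -0.607, 0.25] pointing down, gripper open.
Joint ranges: [-2.61, 2.61], [-0.41, 2.15], [-1.48, 1.57], [0, 2.5], [-1.57, 4.71], [0.05, 1.97], [-2.85, 2.85]. Speed limits (rad/s): [2.79, 2.79, 3.14, 3.14, 3.14, 3.14, 3.14].

## Interface

Orientations are given as a unit quaternion [x, y, z, w].
In Python, from bench import move_ptp, movel, move_j, move_gripper, pause, inverse_kinematics, read_camera, camera_params, MotionError, sign_off, look_for, tip_of, read_time_s, read_qpos, read_joint_vel, read_effort, read_eef_pos, read_tcp_rot, read_ft_force, read_ft_torque, read_finger_gap gives the robot as it stands. Calls block until the motion is done:
- move_ptp(position, orientation): joint-space move of the TCP to a pose.
- movel(position, orientation=None, speed=0.15): straight line of the TCP; orientation=None keeps the orientation; speed is the mean speed in m/s.
- move_j(angles): joint-space move.
- move_gripper(opening, effort=None): finger opening in m; effort is the grip in N (None keeps the last); returns when the fingers have stopped.
- pause(seconds).
- inverse_kinematics(position, orientation): joint angles nearest the present ones, or None.
- read_camera(name): name is "scene" or "top"; returns the picture (400x640x3 uint8, red, green, blue); there is no depth.
- camera_params(name): a dict with "K" (3x3 intrinsics, pixels), "dist_coeffs" ([k1, k2, p1, p2, k3] as OpenCV has them; the pictures are not rectified), "camera_from_world" (4x4, takes a point from world to camera coordinates). Camera axes: x right, y down, z forward; pixel columns grow to the right and rows downward; lengths in m; the calibration is good to about 2 mm. A picture is of the moment at which its call begins. camera_params takes no time and is no camera call.
A pose or a line that the arm cannot do raises MotionError and nothing moves.
- sign_off(): hands the job in, once; it reports no verdict.
Trained networks look in the newest picture that a camera, given by its name, has taken for a name from the list of things; names that differ only in an ending like _2 or _b are one class to them, and where a whole thing is asked for, a point or a joint stands for the part that bears it (a point fixed in the world has none). Each returns a list of dicts, best first, with "confidence" (0 to 1); they miss things now and then, are a little off and sometimes report something else, mostly with a low value. They report only what shows in the picture. A call takes as long as a camera call. They do not tell look-alikes from the thing itself.
- look_for(camera, name): "at" ([column, row] in pixels, amid what is visible of it).
- tip_of(camera, name): "at" ([column, row] in pixels: a listed point, or the origin of a listed thing).
Readings, each from a call of its own:
- read_time_s(): time.
- read_qpos(): joint angles.
- read_joint_vel(): joint speeds.
- read_effort(): joint torques, N m.
- read_eef_pos(): TCP position.
- read_tcp_rot(): TCP orientation.
- read_ft_force(): force on the tool from outside, world axes, zero at the start.
- read_ft_torque(): the same for the moment, N m.
- read_finger_gap(): finger opening in m.
Only numpy, scipy, OpenCV 4.12 (cv2) and the standard library are available. Lean on these libraries where they do the work, as an engineer would, in place of code of your own. Each camera call takes 0.05 s, during which the arm holds its last target. There are 200 camera calls.

## Task

Put the four steel mould cores back on the storage board, one standing upright in the middle of each rubber pad, in order of size: the smallest on the pad next to the raised metal end stop, growing to the largest on the pad farthest from it. Set them down gently, do not drop or throw them, and leave the white bottle where it stands.

Things in the scene. Friction and masses are not known exactly. Their poses are not given: they have to be found in the camera images.
- core_p: Loose turned steel mould core, the smallest of four: upright cylinder 24 mm in diameter and 36 mm tall, about 100 g, with a foot flange 30 mm across and 4 mm thick, a chamfered top with a small black hole in its middle. Origin: centre of its underside; z up along its axis. Starts standing on the table.
- core_q: Loose turned steel mould core, the second smallest of four: upright cylinder 32 mm in diameter and 45 mm tall, about 240 g, with a foot flange 38 mm across and 4 mm thick, a chamfered top with a small black hole in its middle. Origin: centre of its underside; z up along its axis. Starts standing on the table.
- core_r: Loose turned steel mould core, the second largest of four: upright cylinder 41 mm in diameter and 54 mm tall, about 420 g, with a foot flange 47 mm across and 4 mm thick, a chamfered top with a small black hole in its middle. Origin: centre of its underside; z up along its axis. Starts standing on the table.
- core_s: Loose turned steel mould core, the largest of four: upright cylinder 50 mm in diameter and 64 mm tall, about 680 g, with a foot flange 56 mm across and 4 mm thick, a chamfered top with a small black hole in its middle. Origin: centre of its underside; z up along its axis. Starts standing on the table.
- pad_a: One of four alike black rubber pads, round, 68 mm across, 3 mm thick, fixed in a straight row 80 mm apart on a wooden board (96 mm wide, 420 mm long, top 18 mm above the table). Which of the four stands where in the row differs from start to start. Origin: centre of the pad's underside, on the board; its upper face is 3 mm above that (21 mm above the table).
- pad_b: One of four alike black rubber pads, round, 68 mm across, 3 mm thick, fixed in a straight row 80 mm apart on a wooden board (96 mm wide, 420 mm long, top 18 mm above the table). Which of the four stands where in the row differs from start to start. Origin: centre of the pad's underside, on the board; its upper face is 3 mm above that (21 mm above the table).
- pad_c: One of four alike black rubber pads, round, 68 mm across, 3 mm thick, fixed in a straight row 80 mm apart on a wooden board (96 mm wide, 420 mm long, top 18 mm above the table). Which of the four stands where in the row differs from start to start. Origin: centre of the pad's underside, on the board; its upper face is 3 mm above that (21 mm above the table).
- pad_d: One of four alike black rubber pads, round, 68 mm across, 3 mm thick, fixed in a straight row 80 mm apart on a wooden board (96 mm wide, 420 mm long, top 18 mm above the table). Which of the four stands where in the row differs from start to start. Origin: centre of the pad's underside, on the board; its upper face is 3 mm above that (21 mm above the table).
- stop: End stop: an upright bare aluminium block 70 mm wide across the board, 20 mm thick along it and 35 mm tall, fixed on one end of the board, in line with the pads, its centre 60 mm from the centre of the nearest pad; either end of the board may carry it (the other end has only a flat dark 3 mm steel plate of the same outline). Origin: centre of its underside, on the board; its y axis runs along the row (either way).
- bottle: Bystander: closed white plastic bottle with a black cap, 60 mm in diameter, 170 mm tall, standing loose on the table. Origin: centre of its underside, z up.
There are look-alikes about, which are no part of the job. Leave any yellow look-alike of the core_r alone.

How it is judged:
At the end, for the whole second after the job is handed in: Counted from the end stop, pads 1 to 4 carry the cores from smallest to largest, each upright (within 0.1 rad) and at rest, its centre within 12 mm of its pad's centre and its underside 17 to 26 mm above the table (horizontal distance between core_p and stop between 0.035 and 0.085 m and (horizontal distance between core_p and pad_a below 0.012 m or horizontal distance between core_p and pad_b below 0.012 m or horizontal distance between core_p and pad_c below 0.012 m or horizontal distance between core_p and pad_d below 0.012 m) and height (world z) of core_p between 0.017 and 0.026 m and angle between each of core_p, core_q, core_r, core_s's own z axis and vertical below 0.1 rad and linear speed of each of core_p, core_q, core_r, core_s below 0.02 m/s and angular speed of each of core_p, core_q, core_r, core_s below 0.2 rad/s and horizontal distance between core_q and stop between 0.115 and 0.165 m and (horizontal distance between core_q and pad_a below 0.012 m or horizontal distance between core_q and pad_b below 0.012 m or horizontal distance between core_q and pad_c below 0.012 m or horizontal distance between core_q and pad_d below 0.012 m) and height (world z) of core_q between 0.017 and 0.026 m and horizontal distance between core_r and stop between 0.195 and 0.245 m and (horizontal distance between core_r and pad_a below 0.012 m or horizontal distance between core_r and pad_b below 0.012 m or horizontal distance between core_r and pad_c below 0.012 m or horizontal distance between core_r and pad_d below 0.012 m) and height (world z) of core_r between 0.017 and 0.026 m and horizontal distance between core_s and stop between 0.275 and 0.325 m and (horizontal distance between core_s and pad_a below 0.012 m or horizontal distance between core_s and pad_b below 0.012 m or horizontal distance between core_s and pad_c below 0.012 m or horizontal distance between core_s and pad_d below 0.012 m) and height (world z) of core_s between 0.017 and 0.026 m); the robot touches nothing.
It fails at once if a core dropped or thrown: it moves faster than 0.6 m/s while the fingers do not touch it ((linear speed of core_p above 0.6 m/s and contact force between core_p and the fingers below 0.01 N) or (linear speed of core_q above 0.6 m/s and contact force between core_q and the fingers below 0.01 N) or (linear speed of core_r above 0.6 m/s and contact force between core_r and the fingers below 0.01 N) or (linear speed of core_s above 0.6 m/s and contact force between core_s and the fingers below 0.01 N)).
It fails at once if the bottle shifted by more than 20 mm or tipped (distance of bottle from where it was at the start of the episode above 0.02 m or angle between bottle's own z axis and vertical above 0.3 rad).
It also fails if it takes over 96 s, if anything falls off the work surface, if the arm or the gripper's body presses on something with over 40 N, if the wrist force passes 120 N, or if a joint passes its speed limit or range.

## Working session

There is one attempt and no reset: what is moved stays moved. The work goes in short steps, each a Python script; the robot and the scene stay as the last script left them, time stands still between calls to the robot, and variables do not carry over. Pictures are saved under pics/ and viewed, about 12 in all and at most 16, crops included, and the job is handed in when it is done.

```bash
mkdir -p pics
cat > h.py <<'E'
from bench import *
import numpy as np, cv2
def ray(cam,px):
    p=camera_params(cam);K=np.array(p["K"]);d=np.array(p["dist_coeffs"]);T=np.array(p["camera_from_world"])
    u=cv2.undistortPoints(np.array([[px]],float),K,d)[0,0]
    R,t=T[:3,:3],T[:3,3];return -R.T@t,R.T@np.array([u[0],u[1],1.])
def at_z(cam,px,z):
    c,v=ray(cam,px);return c+v*(z-c[2])/v[2]
def proj(cam,P):
    p=camera_params(cam);T=np.array(p["camera_from_world"])
    r,_=cv2.Rodrigues(T[:3,:3]);return cv2.projectPoints(np.atleast_2d(np.array(P,float)),r,T[:3,3],np.array(p["K"]),np.array(p["dist_coeffs"]))[0][:,0]
def snap(cam,name):
    im=read_camera(cam);cv2.imwrite(f"pics/{name}.png",im[:,:,::-1]);return im
E
python3 - <<'E'
from h import *
H=dict(core_p=.036,core_q=.045,core_r=.054,core_s=.064)
np.set_printoptions(precision=3,suppress=True)
for c in("top","scene"):
    snap(c,c+"0")
    print(c,"cam at",ray(c,[320,200])[0],ray(c,[320,200])[1])
    for n in["core_p","core_q","core_r","core_s","pad_a","stop","bottle"]:
        z={"pad_a":.018,"stop":.018}.get(n,0.)
        for d in tip_of(c,n): print(n,round(d["confidence"],2),np.array(d["at"]),at_z(c,d["at"],z)[:2])
print(read_time_s(),read_tcp_rot(),read_qpos())
E
```

```text
top cam at [0.47  0.046 1.162] [ 0.073 -0.016 -0.997]
core_p 0.75 [354.4 229.3] [ 0.47  -0.076]
core_p 0.66 [404.4 229.6] [ 0.472 -0.225]
core_p 0.65 [246.  237.7] [0.439 0.243]
core_p 0.56 [437.2 233.9] [ 0.461 -0.324]
core_p 0.51 [293.5 235.6] [0.448 0.103]
core_p 0.4 [304.  166.1] [0.655 0.077]
core_q 0.75 [354.4 229.3] [ 0.47  -0.076]
core_q 0.66 [404.4 229.6] [ 0.472 -0.225]
core_q 0.65 [246.  237.7] [0.439 0.243]
core_q 0.56 [437.2 233.9] [ 0.461 -0.324]
core_q 0.51 [293.5 235.6] [0.448 0.103]
core_q 0.4 [304.  166.1] [0.655 0.077]
core_r 0.75 [354.4 229.3] [ 0.47  -0.076]
core_r 0.66 [404.4 229.6] [ 0.472 -0.225]
core_r 0.65 [246.  237.7] [0.439 0.243]
core_r 0.56 [437.2 233.9] [ 0.461 -0.324]
core_r 0.51 [293.5 235.6] [0.448 0.103]
core_r 0.4 [304.  166.1] [0.655 0.077]
core_s 0.75 [354.4 229.3] [ 0.47  -0.076]
core_s 0.66 [404.4 229.6] [ 0.472 -0.225]
core_s 0.65 [246.  237.7] [0.439 0.243]
core_s 0.56 [437.2 233.9] [ 0.461 -0.324]
core_s 0.51 [293.5 235.6] [0.448 0.103]
core_s 0.4 [304.  166.1] [0.655 0.077]
pad_a 0.9 [361.1 173.9] [ 0.633 -0.092]
pad_a 0.73 [306.1 165.1] [
[... 472 characters left out ...]
-0.329]
core_q 0.43 [367.9 200.1] [0.444 0.113]
core_r 0.9 [303.2 161.9] [ 0.465 -0.084]
core_r 0.78 [293.9 121.4] [ 0.377 -0.206]
core_r 0.76 [243.7 115.2] [ 0.457 -0.329]
core_r 0.43 [367.9 200.1] [0.444 0.113]
core_s 0.9 [303.2 161.9] [ 0.465 -0.084]
core_s 0.78 [293.9 121.4] [ 0.377 -0.206]
core_s 0.76 [243.7 115.2] [ 0.457 -0.329]
core_s 0.43 [367.9 200.1] [0.444 0.113]
pad_a 0.94 [269.5 220.4] [ 0.65  -0.008]
pad_a 0.77 [228.7 176.5] [ 0.633 -0.174]
pad_a 0.66 [248.2 196.9] [ 0.64  -0.093]
pad_a 0.59 [290.3 242.5] [0.657 0.066]
stop 0.74 [221.3 164.4] [ 0.621 -0.217]
bottle 0.74 [451.9 340.1] [0.586 0.434]
0.8 [0.983 0.181 0.    0.   ] [ 1.109  0.383  0.044  1.598 -0.018  1.161 -0.05 ]
```

View pics/top0.png

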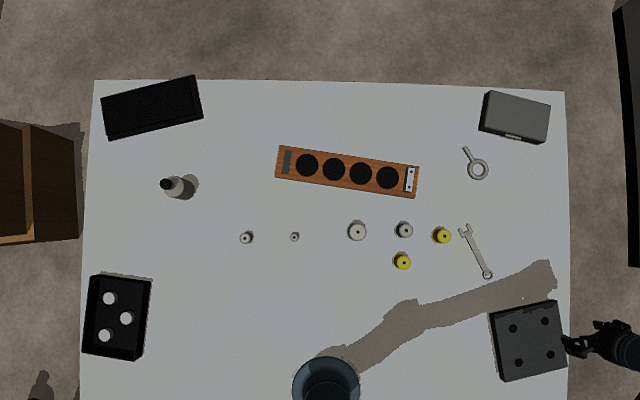

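View pics/scene0.png

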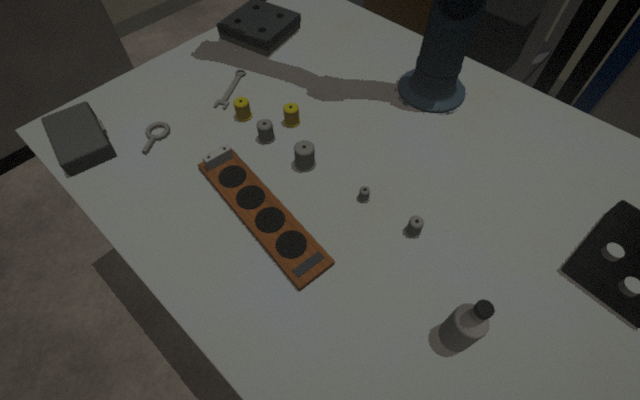

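The top view shows the pads at about (307,165), (335,169), (361,174) and (389,178), with the stop on the right at (411,180). The steel cores are q (246,237), p (294,236), s (357,231) and r (404,229). The yellow look-alikes are at (441,235) and (401,261). The scene view agrees. Next I'll refine the positions by segmentation in both cameras.

```bash
cat > meas.py <<'E'
from h import *
Hc=dict(core_p=.036,core_q=.045,core_r=.054,core_s=.064)
D=dict(core_p=.024,core_q=.032,core_r=.041,core_s=.050)
def hole(cam,img,xy,z,rad):
    """sub-pixel dark hole near the expected top centre"""
    c=proj(cam,[[*xy,z]])[0]; g=cv2.cvtColor(img,cv2.COLOR_RGB2GRAY).astype(float)
    S=8; n=2*int(rad+2)+1
    p=cv2.getRectSubPix(g.astype(np.float32),(n,n),tuple(map(float,c)))
    yy,xx=np.mgrid[:n,:n]-n//2
    b=cv2.morphologyEx(p,cv2.MORPH_CLOSE,np.ones((5,5)))-p   # black-hat: small dark spots
    b[np.hypot(xx,yy)>rad]=0; b[b<.4*b.max()]=0
    return c+[ (b*xx).sum()/b.sum(),(b*yy).sum()/b.sum()], b.max()
def pads(cam,img,guess):
    g=cv2.cvtColor(img,cv2.COLOR_RGB2GRAY);out=[]
    for xy in guess:
        c=proj(cam,[[*xy,.021]])[0]; r=18 if cam=="top" else 26
        x0,y0=(c-r).astype(int); w=img[y0:y0+2*r,x0:x0+2*r].astype(int)
        m=(w.max(2)<55).astype(np.uint8)
        n,l,s,ce=cv2.connectedComponentsWithStats(m); k=1+np.argmax(s[1:,4])
        out.append([*at_z(cam,ce[k]+[x0,y0],.021)[:2],s[k,4]])
    return np.array(out)
E
python3 - <<'E'
from meas import *
np.set_printoptions(precision=4,suppress=True)
G=dict(core_p=(.446,.108),core_q=(.439,.243),core_r=(.472,-.225),core_s=(.467,-.08))
P=[(.633,-.174),(.638,-.093),(.648,-.009),(.656,.068)]
tiles=[]
for c in("top","scene"):
    im=cv2.imread(f"pics/{c}0.png")[:,:,::-1].copy()
    a=pads(c,im,P);print(c,a.tolist())
    u=np.polyfit([0,1,2,3],a[:,:2],1);print("pitch",u[0],np.hypot(*u[0]),"pad1",u[1])
    marks=[]
    for n,g in G.items():
        t=[d for d in [g]]
        px,s=hole(c,im,g,Hc[n],5 if c=="top" else 7); w=at_z(c,px,Hc[n]); marks.append((n,w))
        print(n,px,s,w[:2])
    for n,w in marks:
        px=proj(c,[w])[0];ctr=tuple(map(int,px));x0,y0=ctr[0]-20,ctr[1]-20
        t=cv2.resize(im[y0:y0+40,x0:x0+40],(200,200),interpolation=cv2.INTER_NEAREST)
        an=np.linspace(0,6.28,40)
        for z,r in((0,D[n]/2+.003),(Hc[n],D[n]/2)):
            q=(proj(c,np.c_[w[0]+r*np.cos(an),w[1]+r*np.sin(an),0*an+z])-[x0,y0]+.5)*5
            cv2.polylines(t,[q.astype(np.int32)],True,(255,0,0) if z else (0,0,255))
        tiles.append(t)
cv2.imwrite("pics/ov.png",np.vstack([np.hstack(tiles[:4]),np.hstack(tiles[4:])])[:,:,::-1])
E
```

```text
top [[0.6242449649028892, -0.16835350216630612, 403.0], [0.6348476140341015, -0.08915817259553568, 401.0], [0.6453387410261632, -0.009890888203533489, 404.0], [0.6559822656708264, 0.0691995636404319, 400.0]]
pitch [0.0106 0.0792] 0.07989497374665061 pad1 [ 0.6242 -0.1683]
core_p [293.5357 235.2067] 120.32328 [0.4497 0.1012]
core_q [244.3849 237.597 ] 141.08714 [0.4399 0.2402]
core_r [405.8159 230.0442] 127.59919 [ 0.4708 -0.2167]
core_s [357.4487 231.5512] 145.12427 [ 0.464  -0.0782]
scene [[0.6280630424600426, -0.16637813029797727, 475.0], [0.638152019396753, -0.08727534993343145, 535.0], [0.6489061465721746, -0.00824926526814418, 608.0], [0.6596128052950224, 0.07095373830429025, 686.0]]
pitch [0.0105 0.0791] 0.07980132798609368 pad1 [ 0.6279 -0.1664]
core_p [364.9999 189.6226] 43.986015 [0.4468 0.1024]
core_q [417.0457 221.3158] 55.357407 [0.4411 0.2423]
core_r [263.8552 123.2012] 44.648033 [ 0.4724 -0.2168]
core_s [303.7173 146.3797] 51.13708 [ 0.4655 -0.0782]
```

View pics/ov.png

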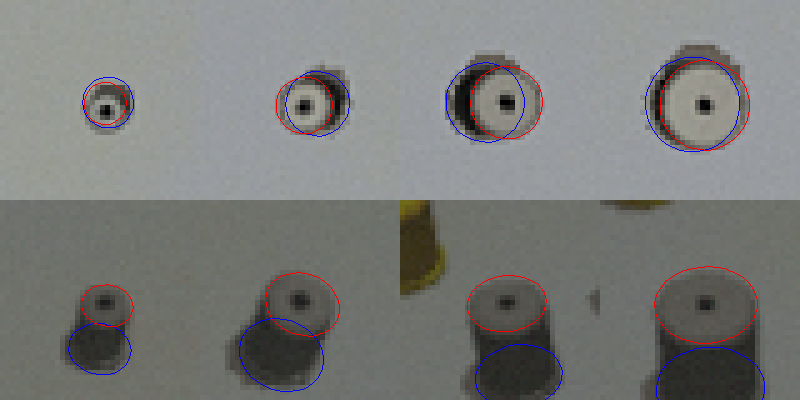

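All eight overlays sit on the right cores, the two cameras agree to about 3 mm, and the pad pitch comes out at 80 mm as it should. I'll start with core_s.

```bash
cat > job.py <<'E'
from meas import *
np.set_printoptions(precision=4,suppress=True)
C=dict(core_p=(.4485,.1016),core_q=(.4404,.2410),core_r=(.4714,-.2168),core_s=(.4646,-.0782))
P1=np.array([.6256,-.1676]);U=np.array([.01055,.07915])
Z=dict(core_p=.026,core_q=.031,core_r=.036,core_s=.042)
def quat(phi):  # tool down, jaw axis (tool y) along phi
    a=(phi+np.pi/2)/2; return [np.cos(a),np.sin(a),0,0]
phi0=np.arctan2(U[1],U[0])-np.pi/2
def choose(p):
    c=[(abs(j[6]),q) for q in(quat(phi0),quat(phi0+np.pi)) if (j:=inverse_kinematics(p,q)) is not None]
    return min(c,key=lambda t:t[0])[1]
def pick(n,xy=None):
    x,y=xy if xy is not None else C[n]; w=D[n]; q=choose([x,y,.2])
    move_ptp([x,y,.18],q); move_gripper(w+.024,60)
    movel([x,y,Z[n]+.05],speed=.2); movel([x,y,Z[n]],speed=.1)
    move_gripper(max(w-.01,0),60); print(n,"gap",read_finger_gap(),"F",read_ft_force())
    movel([x,y,.18],speed=.15); print("lifted gap",read_finger_gap(),"F",read_ft_force())
def place(n,i):
    x,y=P1+i*U; q=choose([x,y,.2]); z=Z[n]+.021
    move_ptp([x,y,.18],q); movel([x,y,z+.02],speed=.15)
    f0=read_ft_force()[2]; dz=.006
    movel([x,y,z+dz],speed=.05)
    while dz>-.003:
        dz-=.001; movel([x,y,z+dz],speed=.02)
        if read_ft_force()[2]-f0>2: break
    print("contact dz",dz,"F",read_ft_force(),"tcp",read_eef_pos())
    move_gripper(D[n]+.022); movel([x,y,.18],speed=.15); print("t",read_time_s())
E
python3 - <<'E'
from job import *
pick("core_s"); place("core_s",3)
E
```

```text
core_s gap 0.048741972664606906 F [-0.4732  0.6103  5.8158]
lifted gap 0.04856956178967229 F [-0.4701  0.0548 -6.3257]
contact dz 0.0 F [-3.6101 -0.2401  1.5242] tcp [0.6575 0.07   0.0642]
t 10.8
```

Run:
```python
from job import *
pick("core_r"); place("core_r",2)
pick("core_q"); place("core_q",1)
snap("scene","scene1")
```

```text
core_r gap 0.03913804820809836 F [-0.0934  1.5387  4.7698]
lifted gap 0.039019037521100745 F [ 0.4757  0.3871 -5.2083]
contact dz 0.0 F [-3.5361 -0.6646  4.1068] tcp [ 0.647  -0.0092  0.0582]
t 20.2
core_q gap 0.030417642993490025 F [-0.1595 -1.3499  5.0527]
lifted gap 0.03021753788443765 F [-0.1694 -0.5193 -4.3439]
contact dz 0.0 F [-2.9514 -0.139   4.9006] tcp [ 0.6364 -0.0885  0.0531]
t 30.0333
```

View pics/scene1.png

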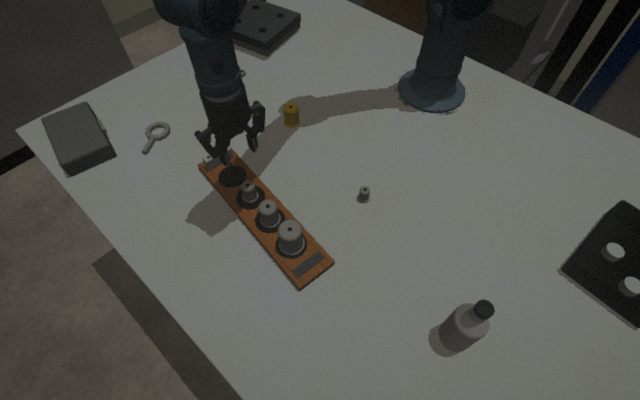

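The scene shows q (249,187), r (268,208) and s (290,230) upright on their pads, and p still on the table at (364,194). I'll place p, clear the arm and measure.

Run:
```python
from job import *
pick("core_p"); place("core_p",0)
move_j([1.109,0.383,0.044,1.598,-0.018,1.161,-0.05])
ims={c:snap(c,c+"2") for c in("top","scene")}
for i,n in enumerate(("core_p","core_q","core_r","core_s")):
    for c in ims:
        px,s=hole(c,ims[c],P1+i*U,Hc[n]+.021,4 if c=="top" else 6); w=at_z(c,px,Hc[n]+.021)[:2]
        print(n,c,"strength",s,"offset mm",(w-P1-i*U)*1000)
t=cv2.resize(ims["top"][140:205,265:425],(800,325),interpolation=cv2.INTER_CUBIC)
s=cv2.resize(ims["scene"][140:290,190:350],(800,750))[:275*2:1][:,:]
s=cv2.resize(ims["scene"][145:290,190:345],(294,275),interpolation=cv2.INTER_CUBIC)
o=np.zeros((600,800,3),np.uint8);o[:325]=t;o[325:,:294]=s
for d in tip_of("scene","bottle"):print("bottle",d["confidence"],at_z("scene",d["at"],0))
cv2.imwrite("pics/chk.png",o[:,:,::-1]);print(read_time_s())
```

```text
core_p gap 0.02228942993924846 F [-1.8729 -0.677   5.525 ]
lifted gap 0.0224572548158038 F [-0.0174  0.0107 -1.0201]
contact dz 0.0 F [-2.569  -0.07    5.1296] tcp [ 0.6259 -0.1676  0.0481]
t 39.65
core_p top strength 119.340935 offset mm [-1.9912 -1.0894]
core_p scene strength 48.067333 offset mm [ 0.1124 -1.3993]
core_q top strength 125.44742 offset mm [-2.2166 -0.6176]
core_q scene strength 50.746155 offset mm [ 0.1897 -0.7831]
core_r top strength 113.62923 offset mm [-1.8093  0.2277]
core_r scene strength 53.71324 offset mm [0.1596 0.587 ]
core_s top strength 120.74284 offset mm [-1.427   0.1442]
core_s scene strength 52.565372 offset mm [0.1685 0.5733]
bottle 0.81 [0.5845 0.4318 0.    ]
41.9333
```

View pics/chk.png

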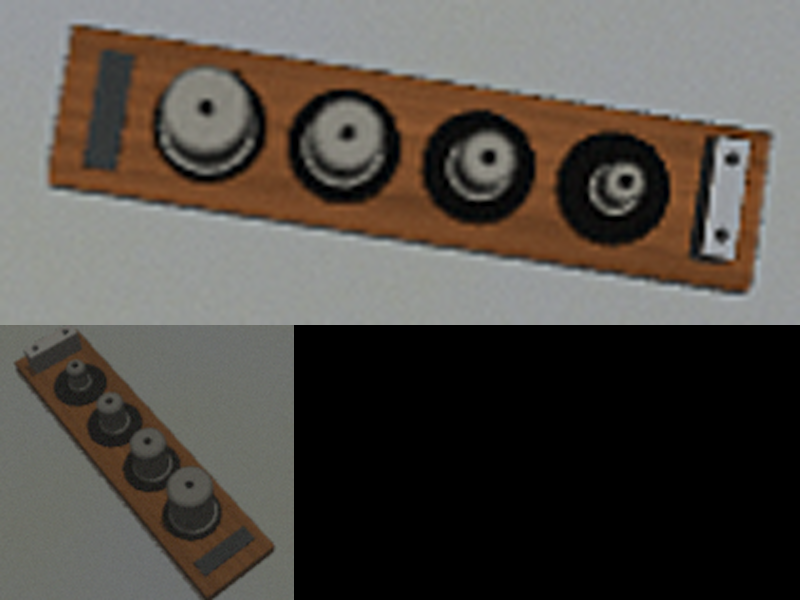

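The picture shows all four cores upright and centred on their pads, with p next to the bright stop and then q, r and s growing away from it. The bottle hasn't moved, so I'm handing in.

```bash
python3 -c "
from bench import *
sign_off()"
```

```text
the job is handed in; nothing more can be done
```

All four cores are back on the board, and the job was handed in at about 42 s on the robot's clock. From the end stop they run p, q, r, s, each set down slowly onto its pad until contact was felt and then released.

**Checks:**
- **Position:** the last pictures show all four upright, with their tops within about 2.5 mm of my pad-centre estimates in both cameras.
- **Bottle:** it is within about 3 mm of its first measurement, which is within the detector's noise.
- **Arm and yellow look-alikes:** I moved the arm back to its start pose, clear of everything. I did not pick up either yellow look-alike. I also did not re-measure them.

**Disagreements:** no check failed. The two cameras differed by about 4 mm on the pads and up to 3 mm on the cores, well inside the 12 mm tolerance.

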